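# Open the safety-capped varnish jug and set the funnel in it

## Robot

A 6-joint arm with a two-finger parallel gripper is mounted at the origin on the work surface. World frame = base frame: x ahead of the robot, y to its left, z up, the work surface at z = 0. Lengths are in m, angles in rad, forces in N, time in s.
With the tool pointing down it reaches from about 0.225 to 0.875 m from the base axis. Payload 3.4 kg.
Tool frame: the origin (TCP) lies between the finger pads; the fingertips stand 25 mm ahead of it and the grasp point (between the pads) lies 6 mm ahead of it; z points along the fingers, y is the line along which they close (so a half turn about z gives the same grasp; the last joint's range is limited). The gripper opens to 85 mm and grips with 20 to 120 N. Pads are 22 mm wide; open, the fingers measure 114 mm over their backs; the gripper's body (76 mm by 85 mm) begins 54 mm behind the grasp point. The pads swing forward as they close: fully open they stand 13 mm farther back than shut.
Start: joints at [-1.332, 0.276, 1.505, -0, 1.361, -0.121], TCP at [0.202, -0.538, 0.256] pointing down, gripper open.
Joint ranges: [-2.89, 2.89], [-0.75, 2.08], [0.22, 2.7], [-1.18, 4.32], [0.11, 2.71], [-2.7, 2.7]. Speed limits (rad/s): [2.57, 2.57, 3.14, 3.14, 3.14, 3.14].

## Interface

Orientations are given as a unit quaternion [w, x, y, z].
In Python, from rig import manip, cams, ticket gives the robot as it stands.
- The arm moves only by the tool step_arm, never from a script. Its argument "increments" is a list of rows, each an object with "dp": the shift along the world's x, y, z each as a share of 0.2 m, from -1 to 1, a list of three; "yaw": the turn about the world's z as a share of 0.15 rad, from -1 to 1; "grip": the opening, from 0 (shut) to 1 (fully open). In form: [{"dp": [tx, ty, tz], "yaw": yaw, "grip": grip}, ...]. A call has 1 to 5 rows; each row shifts and turns the commanded pose from where the row before left it; what a row does not reach is not made up. A row lasts 1/8 s, in which the tool goes at most 62.5 mm and 10.7 degrees, less where a joint would pass 70% of its speed; a pose out of reach is approached as far as the arm can. A call with a number of a shift or a turn outside -1 to 1 is refused whole. A call with a gripper value outside its range is refused whole. The fingers move at their own pace and stop on an object; "squeeze" is the grip in N (left out, the last holds). Time passes only in rows, so rows that do not move let the fingers close. It gives the time, the measured TCP pose, the force, the opening and the grip force at its end, in the units of the state.
- manip.get_state(): the state, without advancing time (a new reading comes with each control period).
- cams.get_image(name): name is "side" or "top"; returns the picture (480x640x3 uint8, blue, green, red); there is no depth.
- cams.get_calibration(name): a dict with "fx", "fy", "cx", "cy" (pixels), "k1" (the pictures are not rectified: a ray, as slopes to the right and down, at radius r is drawn at 1 + k1 r^2 times it, then the intrinsics apply), "extrinsics" (4x4, takes a point from camera to world coordinates). Camera axes: x right, y up, looking along -z (the intrinsics and any distortion apply to the point x, -y, -z); pixel columns grow to the right and rows downward; lengths in m; the calibration is good to about 2 mm. A picture is of the moment at which its call begins. get_calibration takes no time and is no camera call.
- ticket.sign_off(): hands the job in; it is judged then, once.
The state is a dict: "clock": time; "qpos": joint angles; "qd": joint speeds; "effort": joint torques, N m; "position": TCP position; "ee_rot": TCP orientation; "contact_force": force on the tool from outside, world axes, zero at the start; "moment": the same for the moment, N m; "width": finger opening in m; "gripper_force": force on a finger pad.
Only numpy, scipy, OpenCV 4.12 (cv2) and the standard library are available. Lean on these libraries where they do the work, as an engineer would, in place of code of your own. Each camera call takes 0.05 s, during which the arm holds its last target. There are 200 camera calls.

## Task

Get the varnish jug ready for filling: swing the guard bar well aside from above its safety cap, press the cap down firmly and turn it anticlockwise until it releases, then take it off and set it upright in the shallow wooden tray. Then take the steel funnel from its block and set it upright in the mouth of the jug, fully home and let go. Leave the jar and the screwdriver where they are.

Things in the scene. Friction and masses are not known exactly. Their poses are not given: they have to be found in the camera images.
- jug_mouth (a point): Centre of the mouth of a fixed amber jug, atop its neck, 157 mm above the bench (inner diameter 44 mm, neck 52 mm outside; hidden under the cap at first). The jug is 104 mm in diameter, on a board screwed to the bench (150 x 190 x 12 mm). Axes are the jug's: z up, x away from the robot at yaw 0, y towards the guard's post.
- guard (a joint): Angle of the dark wooden guard bar, swinging level about a steel post 85 mm from the jug's axis on the jug's +y side. At 0 it lies along the jug's -y right over the cap, 6 mm above its grip; grows as the free end swings anticlockwise from above, towards the jug's +x. Range -0.35 to 1.75 rad, starts within 0.2 of 0, stays where left (0.12 N m friction). Well aside: over 1.1 rad.
- guard_hinge (a point): Point on the guard's hinge axis, half-way up the bar (213 mm above the bench). The bar is 22 mm high, 14 mm thick, 135 mm long from this axis. The axes turn with the bar: its free end lies along -y of this frame.
- guard_tip (a point): Middle of the end face of the guard bar, 135 mm from the hinge axis, half-way up the bar.
- cap_center (a point): Centre, half-way up, of the loose black ribbed safety cap, 77 mm in diameter, 90 g. Its flat top lies 14 mm above this point, its underside 38 mm below. On the top stands a bar grip 56 mm long (along x), 14 mm thick, 24 mm high. z is the cap's axis. Locked on the jug, this point is 158 mm above the bench and x is parallel to the jug's x.
- tray: Fixed shallow open wooden tray, 160 by 160 mm outside, 16 mm high, walls and floor 6 mm or less; origin at the centre of its underside. The cap goes in it, bar grip up.
- stand: Fixed wooden block 110 by 110 by 56 mm with an upright 36 mm square hole in its middle, holding the funnel; origin at the centre of its underside.
- funnel_center (a point): Centre, half-way up, of the loose steel funnel, 105 mm high, 120 g, spout down, z its axis. Top: round collar, outer diameter 60 mm, from 22.5 to 52.5 mm above this point (grasp it from outside). Below: a cone, then a 24 mm spout, 40 mm long, ending 52.5 mm below. Upright in the stand's hole. Seated in the mouth its cone rests on the rim and this point is 7 mm below the mouth.
- jar_center (a point): Centre, 40 mm up, of a small white jar with a steel lid, 64 mm in diameter and 80 mm high, to be left alone.
- screwdriver: Wood-handled screwdriver lying on the bench, 200 mm long along its x, handle 22 mm thick; origin at the middle of its underside; to be left alone.
- collar (a joint): How far (m) the sprung black collar round the neck, which lifts the cap, is pressed down; 0 when locked. The cap turns only while pressed over 6 mm (5 N at the start, 11 N at 7 mm; bottoms on the neck at 9 mm, 13 N). Press it 7 to 9 mm straight down first, then turn it anticlockwise from above; from 55 degrees to the stop at about 87 it lifts straight off. Let up earlier, it stays caught.
There are look-alikes about, which are no part of the job. Of the things like the part that bears jug_mouth, leave any that is blue or green; of the rest the larger one is meant.

How it is judged:
On the way, in this order (a step that is already met when the one before it is completed fails the run):
1. the guard bar is swung aside (over 1.1 rad), the cap still on the jug (value of joint guard above 1.1 rad and horizontal distance between cap_center and jug_mouth below 0.02 m), for 0.1 s.
2. the cap is pressed down over 6 mm before it is turned (value of joint collar above 0.006 m and angle between the x axis of cap_center and the x axis of jug_mouth, either way round below 0.15 rad and horizontal distance between cap_center and jug_mouth below 0.01 m), for 0.1 s.
3. the cap, still on the neck, is turned at least 50 degrees (angle between the x axis of cap_center and the x axis of jug_mouth, either way round above 0.87 rad and horizontal distance between cap_center and jug_mouth below 0.01 m and z of cap_center in the frame of jug_mouth below 0.012 m), for 0.1 s.
4. the cap stands upright in the tray, let go (x of cap_center in the frame of tray between -0.06 and 0.06 m and y of cap_center in the frame of tray between -0.06 and 0.06 m and z of cap_center in the frame of tray below 0.05 m and angle between cap_center's own z axis and vertical below 0.1 rad and contact force between the fingers and cap below 0.1 N), for 0.2 s.
At the end, for the whole second after the job is handed in: Guard over 1.1 rad aside; cap upright (0.1 rad) on the tray's floor, its centre within 60 mm of the tray's centre along both sides; funnel in the jug's mouth, its centre 0 to 12 mm below the mouth and within 8 mm of its axis, upright within 0.15 rad (value of joint guard above 1.1 rad and x of cap_center in the frame of tray between -0.06 and 0.06 m and y of cap_center in the frame of tray between -0.06 and 0.06 m and z of cap_center in the frame of tray below 0.05 m and angle between cap_center's own z axis and vertical below 0.1 rad and horizontal distance between funnel_center and jug_mouth below 0.008 m and z of funnel_center in the frame of jug_mouth between -0.012 and 0 m and angle between funnel_center's own z axis and vertical below 0.15 rad); the robot touches nothing.
It fails at once if the jar is moved more than 30 mm (distance of jar_center from where it was at the start of the episode above 0.03 m).
It fails at once if the screwdriver is moved more than 30 mm (distance of screwdriver from where it was at the start of the episode above 0.03 m).
It also fails if it takes over 72 s, if anything falls off the work surface, if the arm or the gripper's body presses on something with over 40 N, if the wrist force passes 120 N, or if a joint passes its speed limit or range.

## Working session

There is one attempt and no reset: what is moved stays moved. The work goes in short steps, Python scripts to look and compute and a tool call to move; the robot and the scene stay as the last step left them, time stands still between calls to the robot, and variables do not carry over. Pictures are saved under pics/ and viewed, at most 10 in all, crops included, and the job is handed in when it is done.

Besides the shell and the picture viewer there is one more tool, called after "Call:" in YAML: its name, and indented under it one key for each argument. step_arm: Moves the arm, as the interface text tells. Shift numbers are shares of 0.2 m and turn numbers shares of 0.15 rad, none past 1 either way. Its arguments: {"type":"object","properties":{"increments":{"type":"array"},"squeeze":{"type":"number"}},"required":["increments"]}

```bash
mkdir -p pics
cat > h.py <<'E'
import numpy as np, cv2
from rig import manip, cams, ticket
def ray(cam,u,v):
    c=cams.get_calibration(cam); K=np.array([[c['fx'],0,c['cx']],[0,c['fy'],c['cy']],[0,0,1.]])
    p=cv2.undistortPoints(np.array([[[u,v]]],float),K,np.array([c['k1'],0,0,0.]))[0,0]
    E=np.array(c['extrinsics']); return E[:3,3],E[:3,:3]@np.array([p[0],-p[1],-1])
def onz(cam,u,v,z):
    o,d=ray(cam,u,v); return o+d*(z-o[2])/d[2]
def proj(cam,P):
    c=cams.get_calibration(cam);E=np.array(c['extrinsics']);q=E[:3,:3].T@(np.array(P)-E[:3,3])
    x,y=q[0]/-q[2],-q[1]/-q[2]; s=1+c['k1']*(x*x+y*y); return np.array([c['fx']*x*s+c['cx'],c['fy']*y*s+c['cy']])
E
python3 - <<'E'
from h import *
for n in('top','side'):
    cv2.imwrite(f'pics/{n}0.png',cams.get_image(n)); c=cams.get_calibration(n); print(n,c['fx'],c['k1'],np.round(c['extrinsics'],3).tolist())
s=manip.get_state(); print(s)
E
```

```text
top 615.0724552384629 -0.15342323547965245 [[0.017, 0.997, -0.069, 0.349], [-1.0, 0.018, 0.019, -0.05], [0.02, 0.069, 0.997, 1.575], [0.0, 0.0, 0.0, 1.0]]
side 614.0252269749506 -0.0003311743175215386 [[-0.763, 0.446, -0.467, -0.233], [-0.646, -0.521, 0.558, 0.741], [0.005, 0.728, 0.686, 1.115], [0.0, 0.0, 0.0, 1.0]]
{'clock': 0.1, 'qpos': array([-1.33199606e+00,  2.76510951e-01,  1.50598254e+00, -2.14502802e-06,
        1.36071626e+00, -1.21029227e-01]), 'qd': array([ 0.00225288, -0.00230521, -0.00025419,  0.00055405,  0.00088607,
        0.00013909]), 'effort': array([ 1.62722874e-03, -4.17698622e+01, -2.46404260e+01,  6.30248041e-05,
        5.80124746e-03,  6.18817296e-06]), 'position': array([ 0.20234302, -0.53776649,  0.25554761]), 'ee_rot': array([-8.07088355e-04,  9.83858590e-01,  1.78945861e-01, -4.86314012e-05]), 'contact_force': array([ 0.22653783, -0.11196006, -0.37233504]), 'moment': array([-0.00997631,  0.06128766,  0.01370864]), 'gripper_force': 0.0, 'width': 0.08513560141975168}
```

View pics/top0.png

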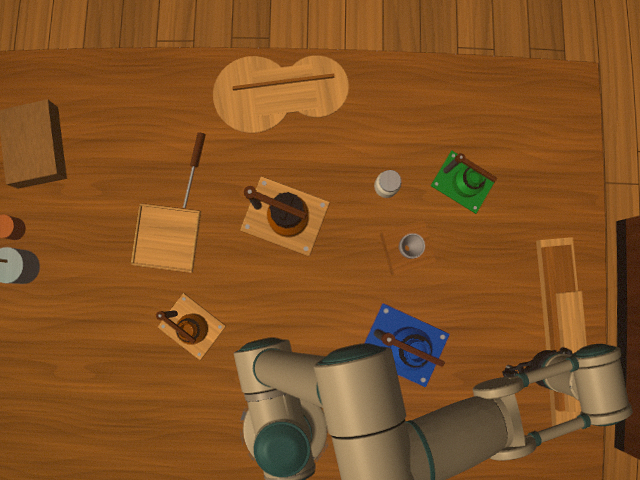

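View pics/side0.png

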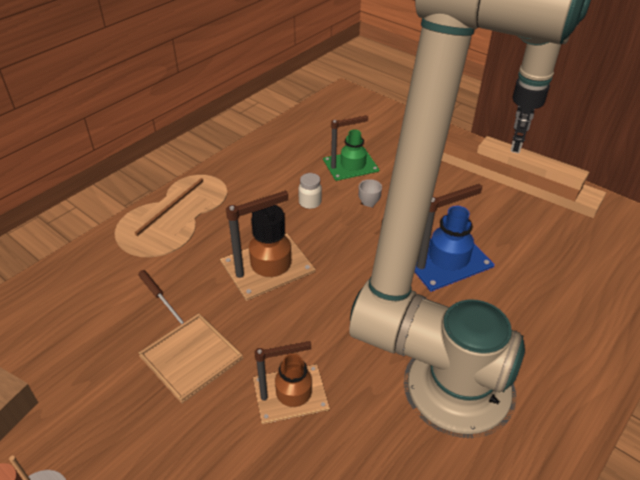

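The jugs in the top view are large wood/amber (288,214), small amber (190,327), green (470,180) and blue (413,347). The one meant is at (288,214): it is neither blue nor green, it is the larger of the two left, and it wears the black cap. The tray is near (166,238), the funnel near (412,245), the jar at (388,183) and the screwdriver at (195,165). I'll confirm this in an enlarged crop.

Run:
```python
from h import *
t=cv2.imread('pics/top0.png');s=cv2.imread('pics/side0.png')
a=cv2.resize(t[165:285,230:350],(400,400),interpolation=cv2.INTER_CUBIC)
b=cv2.resize(t[215:285,375:445],(400,400),interpolation=cv2.INTER_CUBIC)
cv2.imwrite('pics/c1.png',np.hstack([a,b]))
a=cv2.resize(s[180:300,215:335],(400,400),interpolation=cv2.INTER_CUBIC)
b=cv2.resize(s[165:235,345:415],(400,400),interpolation=cv2.INTER_CUBIC)
cv2.imwrite('pics/c2.png',np.hstack([a,b]))
```

```text
(no output)
```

View pics/c1.png

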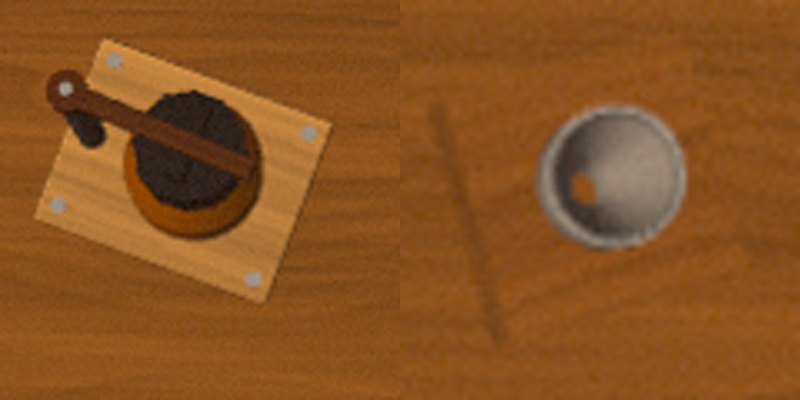

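View pics/c2.png

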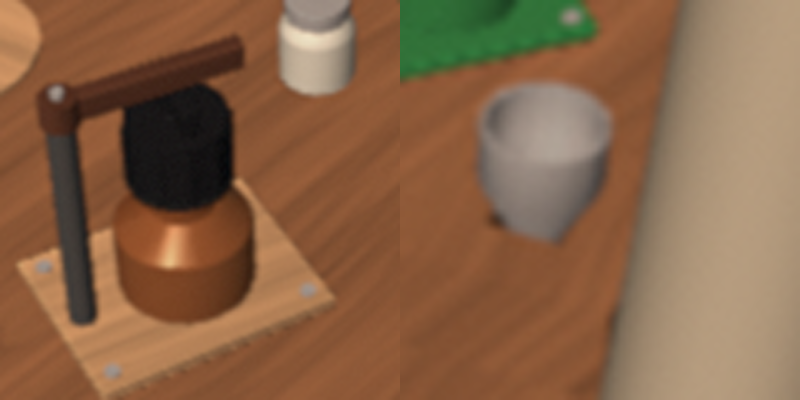

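The crop confirms the jug: amber, with a black cap under the bar, the hinge screw at crop (66,88) and the bar tip near (252,165). The funnel rim is centred near crop (613,176), and its stand's wood matches the bench.

Run:
```python
from h import *
t=cv2.imread('pics/top0.png');s=cv2.imread('pics/side0.png')
def full(x,y,k=400/120,ox=230,oy=165): return (x+.5)/k+ox-.5,(y+.5)/k+oy-.5
B=np.array([onz('top',*full(*p),.012) for p in[(103,38),(332,124),(265,303),(34,216)]])
print('board',B.round(3).tolist(),'ctr',B.mean(0).round(4),'edges',[np.linalg.norm(B[i]-B[i-1]).round(3) for i in range(4)])
yv=(B[0]+B[3]-B[1]-B[2]);xv=B[0]+B[1]-B[2]-B[3]
print('yaw y',np.arctan2(-yv[0],yv[1]),'yaw x',np.arctan2(xv[1],xv[0]))
h=onz('top',*full(66,88),.224);tip=onz('top',*full(254,165),.224);print('hinge',h,'tip',tip,np.linalg.norm(h-tip))
d=tip-h;print('bar yaw',np.arctan2(d[0],-d[1]))
S=[];lines=[]
hs=full(56,92,400/120,215,180);print('hinge side proj of top est',proj('side',h),hs)
# cap top view: dark mask
m=((t.max(2)<60)).astype(np.uint8);m[:180]=0;m[240:]=0;m[:,:265]=0;m[:,315:]=0
c=max(cv2.findContours(m,0,1)[0],key=cv2.contourArea)
hull=cv2.convexHull(np.vstack([k for k in cv2.findContours(m,0,1)[0] if cv2.contourArea(k)>15]));print('cap circ',cv2.minEnclosingCircle(hull),cv2.fitEllipse(hull))
u=cv2.minEnclosingCircle(hull)[0];print('cap',onz('top',*u,.172), 'bd')
# funnel
hsv=cv2.cvtColor(t,cv2.COLOR_BGR2HSV);m=(hsv[...,1]<110).astype(np.uint8);m[:228]=0;m[265:]=0;m[:,:390]=0;m[:,435:]=0
c=max(cv2.findContours(m,0,1)[0],key=cv2.contourArea);e=cv2.fitEllipse(cv2.convexHull(c));print('fun',e,onz('top',*e[0],.109))
f=onz('top',*e[0],.109);print('fun side proj',proj('side',f))
# tray
m=cv2.inRange(hsv,(8,80,150),(25,200,255));m[:195]=0;m[280:]=0;m[:,:120]=0;m[:,215:]=0
c=max(cv2.findContours(m,0,1)[0],key=cv2.contourArea);r=cv2.minAreaRect(c);b=cv2.boxPoints(r);print('tray',r)
T=np.array([onz('top',*p,.016) for p in b]);print(T.round(3).tolist(),T.mean(0),[np.linalg.norm(T[i]-T[i-1]).round(3) for i in range(4)])
j=onz('top',388,183,.08);print('jar',j)
for p in[(203,134),(184,207)]:print('sd',onz('top',*p,.011))
```

```text
board [[0.645, 0.075, 0.012], [0.581, -0.103, 0.012], [0.442, -0.054, 0.012], [0.506, 0.124, 0.012]] ctr [0.5437 0.0105 0.012 ] edges [np.float64(0.148), np.float64(0.189), np.float64(0.147), np.float64(0.189)]
yaw y -0.34300335461364995 yaw x -0.3400775617940978
hinge [0.57063793 0.08169246 0.224     ] tip [ 0.5212934  -0.04446646  0.224     ] 0.1354656959717031
bar yaw -0.3728364346198788
hinge side proj of top est [230.90326359 208.83694983] (231.45, 207.25)
cap circ ((287.20440673828125, 209.66981506347656), 17.687816619873047) ((286.576416015625, 209.8123321533203), (33.311588287353516, 35.112945556640625), 166.12857055664062)
cap [ 0.53748969 -0.00122842  0.172     ] bd
fun ((411.52105712890625, 245.57012939453125), (24.665739059448242, 25.95674705505371), 66.43931579589844) [ 0.46516475 -0.29947543  0.109     ]
fun side proj [369.50983449 186.40791009]
tray ((164.8766326904297, 237.63319396972656), (60.53003692626953, 62.45062255859375), 7.275004863739014)
[[0.41, 0.402, 0.016], [0.57, 0.388, 0.016], [0.552, 0.231, 0.016], [0.394, 0.246, 0.016]] [0.4815253  0.31651651 0.016     ] [np.float64(0.157), np.float64(0.161), np.float64(0.158), np.float64(0.16)]
jar [ 0.6213888  -0.24514976  0.08      ]
sd [0.75410522 0.22824177 0.011     ]
sd [0.56155236 0.27025984 0.011     ]
```

Call:
step_arm:
  increments:
    - {"dp": [0, 0, 0.2], "yaw": -0.93, "grip": 0}
    - {"dp": [0, 0, 0.2], "yaw": -0.93, "grip": 0}
    - {"dp": [0.12, 0.22, 0], "yaw": -0.93, "grip": 0}
    - {"dp": [0.12, 0.22, 0], "yaw": -0.93, "grip": 0}
    - {"dp": [0.12, 0.22, 0], "yaw": -0.93, "grip": 0}

```text
clock: 0.72
position: [0.2749, -0.4047, 0.3359]
ee_rot: [-0.0, 0.985, -0.171, -0.0]
contact_force: [0.9, 0.2, 0.1]
width: 0.0001
gripper_force: 0.0
```

Call:
step_arm:
  increments:
    - {"dp": [0.12, 0.22, 0], "yaw": 0, "grip": 0}
    - {"dp": [0.12, 0.22, 0], "yaw": 0, "grip": 0}
    - {"dp": [0.12, 0.22, 0], "yaw": 0, "grip": 0}
    - {"dp": [0.12, 0.22, 0], "yaw": 0, "grip": 0}
    - {"dp": [0.12, 0.22, 0], "yaw": 0, "grip": 0}

```text
clock: 1.35
position: [0.3948, -0.1846, 0.3361]
ee_rot: [-0.0, 0.986, -0.168, -0.0]
contact_force: [1.5, 0.5, 0.1]
width: 0.0
gripper_force: 0.0
```

Run:
```python
from h import *
t=cv2.imread('pics/top0.png');s=cv2.imread('pics/side0.png')
m=(s.max(2)<45).astype(np.uint8);m[:205]=0;m[248:]=0;m[:,:250]=0;m[:,290:]=0
ys,xs=np.nonzero(m)
for y in range(212,246,4): print(y,xs[ys==y].min(),xs[ys==y].max(),end='; ')
c=np.array([.5422,.0016]);
for z in(.12,.158,.172): print(z,proj('side',[*c,z]))
R=.0385
for z in(.12,.172):
  p=np.array([proj('top',[c[0]+R*np.cos(a),c[1]+R*np.sin(a),z]) for a in np.linspace(0,6.28,40)]);print('topcap',z,p.min(0),p.max(0))
m=(t.max(2)<60).astype(np.uint8);m[:180]=0;m[240:]=0;m[:,:265]=0;m[:,315:]=0
ys,xs=np.nonzero(m);print(xs.min(),xs.max(),ys.min(),ys.max())
S=manip.get_state();print(S['clock'],S['position'],S['ee_rot'])
```

```text
212 253 282; 216 253 283; 220 252 283; 224 252 284; 228 253 283; 232 253 284; 236 255 283; 240 258 278; Traceback (most recent call last):
  File "<stdin>", line 5, in <module>
    return umr_minimum(a, axis, None, out, keepdims, initial, where)
ValueError: zero-size array to reduction operation minimum which has no identity
```

Call:
step_arm:
  increments:
    - {"dp": [0.11, 0.22, 0], "yaw": 0, "grip": 0}
    - {"dp": [0.11, 0.22, 0], "yaw": 0, "grip": 0}
    - {"dp": [0.11, 0.22, 0], "yaw": 0, "grip": 0}
    - {"dp": [0.11, 0.21, -0.1], "yaw": 0, "grip": 0}
    - {"dp": [0, 0, -0.15], "yaw": 0, "grip": 0}

```text
clock: 1.98
position: [0.484, -0.0094, 0.286]
ee_rot: [-0.001, 0.986, -0.166, 0.001]
contact_force: [-1.2, -0.8, -0.5]
width: 0.0004
gripper_force: 0.0
```

Run:
```python
from h import *
t=cv2.imread('pics/top0.png')
c=np.array([.5422,.0016])
for z in(.12,.158,.172): print(z,proj('side',[*c,z]))
R=.0385
for z in(.12,.172):
  p=np.array([proj('top',[c[0]+R*np.cos(a),c[1]+R*np.sin(a),z]) for a in np.linspace(0,6.28,40)]);print('topcap',z,p.min(0),p.max(0))
m=(t.max(2)<60).astype(np.uint8);m[:180]=0;m[240:]=0;m[:,:265]=0;m[:,315:]=0
ys,xs=np.nonzero(m);print(xs.min(),xs.max(),ys.min(),ys.max())
S=manip.get_state();print(S['clock'],S['position'],S['ee_rot'])
```

```text
0.12 [267.75560262 230.19376665]
0.158 [266.92570223 218.27720767]
0.172 [266.61228082 213.7767354 ]
topcap 0.12 [270.59856316 194.62691521] [302.88702214 226.65714095]
topcap 0.172 [269.27044364 191.05357795] [302.74042436 224.23851439]
270 306 192 234
1.975 [ 0.48404867 -0.00941302  0.28599445] [-5.86830948e-04  9.86163645e-01 -1.65770481e-01  1.03403804e-03]
```

Call:
step_arm:
  increments:
    - {"dp": [0, 0, -0.14], "yaw": 0, "grip": 0}
    - {"dp": [0, 0, -0.13], "yaw": 0, "grip": 0}
    - {"dp": [0.1, 0, 0], "yaw": 0, "grip": 0}
    - {"dp": [0.1, 0, 0], "yaw": 0, "grip": 0}
    - {"dp": [0.1, 0, 0], "yaw": 0, "grip": 0}

```text
clock: 2.6
position: [0.5415, -0.0125, 0.2314]
ee_rot: [0.001, 0.986, -0.168, -0.002]
contact_force: [-1.8, -0.7, -0.2]
width: 0.0002
gripper_force: 1.0
```

Call:
step_arm:
  increments:
    - {"dp": [0.12, 0, 0], "yaw": 0, "grip": 0}
    - {"dp": [0.12, 0.01, 0], "yaw": 0, "grip": 0}
    - {"dp": [0.12, 0.03, 0], "yaw": 0, "grip": 0}
    - {"dp": [0.12, 0.05, 0], "yaw": 0, "grip": 0}
    - {"dp": [0.1, 0.07, 0], "yaw": 0, "grip": 0}

```text
clock: 3.22
position: [0.6581, 0.0195, 0.2313]
ee_rot: [0.001, 0.986, -0.168, -0.002]
contact_force: [-1.9, -1.4, 1.1]
width: 0.0001
gripper_force: 0.7
```

Call:
step_arm:
  increments:
    - {"dp": [-0.03, 0, 0.2], "yaw": 0, "grip": 0}
    - {"dp": [-0.1, -0.2, 0.2], "yaw": 0, "grip": 1}
    - {"dp": [-0.2, -0.2, 0], "yaw": 0, "grip": 1}
    - {"dp": [-0.2, -0.2, 0], "yaw": 0, "grip": 1}
    - {"dp": [-0.2, -0.2, 0], "yaw": 0, "grip": 1}

```text
clock: 3.85
position: [0.5109, -0.1412, 0.3119]
ee_rot: [0.0, 0.986, -0.168, -0.0]
contact_force: [-0.3, -1.7, 0.4]
width: 0.0724
gripper_force: 0.0
```

Call:
step_arm:
  increments:
    - {"dp": [-0.05, -0.22, 0], "yaw": 0, "grip": 1}
    - {"dp": [0, -0.2, 0], "yaw": 0, "grip": 1}
    - {"dp": [0, 0, 0], "yaw": 0, "grip": 1}

```text
clock: 4.22
position: [0.502, -0.2267, 0.3116]
ee_rot: [0.0, 0.985, -0.17, -0.0]
contact_force: [0.1, 0.8, -0.0]
width: 0.0854
gripper_force: 0.0
```

Run:
```python
from h import *
t=cams.get_image('top');s=cams.get_image('side');cv2.imwrite('pics/t1.png',t);cv2.imwrite('pics/s1.png',s)
a=cv2.resize(t[165:265,225:325],(400,400),interpolation=cv2.INTER_CUBIC)
b=cv2.resize(s[180:280,215:315],(400,400),interpolation=cv2.INTER_CUBIC)
cv2.imwrite('pics/c3.png',np.clip(np.hstack([a,b])*1.6,0,255).astype(np.uint8))
S=manip.get_state();print(S['clock'],S['position'])
```

```text
4.325 [ 0.5021792  -0.22407081  0.31178235]
```

View pics/c3.png

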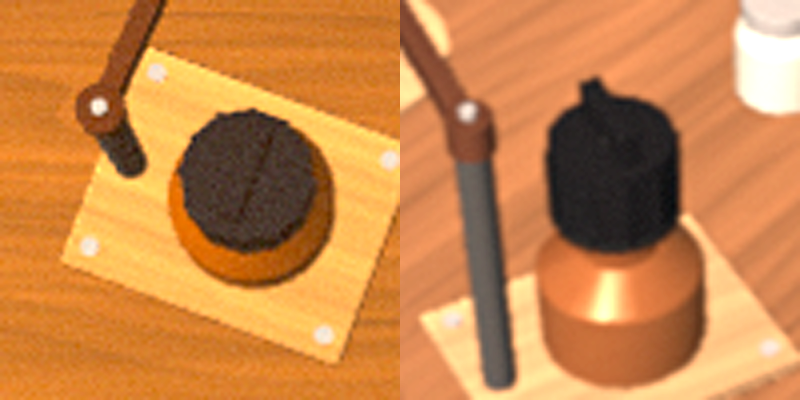

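The guard now points well aside, roughly along the jug's +x in the top crop. The whole cap and its grip are visible, centred near crop (249,180).

Run:
```python
from h import *
t=cv2.imread('pics/t1.png');s=cv2.imread('pics/s1.png')
h=onz('top',225+99.5/4-.5,165+106.5/4-.5,.224);hs=(215+(467.5-400)/4-.5,180+112/4-.5);print('hinge',h,proj('side',h),hs)
def tri(u,v):
    o1,d1=ray('top',*u);o2,d2=ray('side',*v);A=np.c_[d1,-d2];k=np.linalg.lstsq(A,o2-o1,rcond=None)[0];p,q=o1+k[0]*d1,o2+k[1]*d2;return (p+q)/2,np.linalg.norm(p-q)
print('tri hinge',tri((225+99.5/4-.5,165+106.5/4-.5),hs))
def pc(im,sl,thr):
    m=((im.max(2)<thr)&(im.max(2)-im.min(2).astype(int)<22)).astype(np.uint8);k=np.zeros_like(m);k[sl]=m[sl]
    k=cv2.morphologyEx(k,cv2.MORPH_OPEN,np.ones((3,3)));c=max(cv2.findContours(k,0,1)[0],key=cv2.contourArea);return cv2.convexHull(c)[:,0]
H=pc(t,np.s_[180:240,262:315],70);G=pc(s,np.s_[203:246,247:290],60)
print('top',H.min(0),H.max(0),'side',G.min(0),G.max(0))
def mdl(cam,c):
    return np.array([proj(cam,[c[0]+.0385*np.cos(a),c[1]+.0385*np.sin(a),z]) for z in(.12,.172) for a in np.linspace(0,6.28,60)])
c=np.array([.5422,.0016])
p=mdl('top',c);print(p.min(0),p.max(0));q=mdl('side',c);print(q.min(0),q.max(0))
o=onz('top',300,210,.15);print('mm/px',(onz('top',301,210,.15)-o)[:2],(onz('top',300,211,.15)-o)[:2])
# grip direction from crop
g=onz('top',225+268/4,165+140/4,.19)-onz('top',225+236/4,165+220/4,.18);print('grip yaw',np.arctan2(g[1],g[0]))
# grip dark groove pos
```

```text
hinge [0.57046673 0.08185443 0.224     ] [230.90413071 208.90676719] (231.375, 207.5)
tri hinge (array([0.56952213, 0.08122633, 0.2282767 ]), np.float64(0.0006313951473957118))
top [288 206] [300 223] side [252 203] [283 242]
[269.2685674  191.05357795] [302.8992122  226.67762358]
[249.93619065 202.96710227] [283.97016108 241.4685493 ]
mm/px [ 4.48185280e-05 -2.33280751e-03] [-2.35179568e-03 -4.68118073e-05]
grip yaw -0.3726535263868677
```

Call:
step_arm:
  increments:
    - {"dp": [0.038, 0.224, 0], "yaw": 0, "grip": 0.6}
    - {"dp": [0.038, 0.224, 0], "yaw": 0, "grip": 0.6}
    - {"dp": [0.038, 0.224, 0], "yaw": 0, "grip": 0.6}
    - {"dp": [0.038, 0.224, 0], "yaw": 0, "grip": 0.6}
    - {"dp": [0.038, 0.224, 0], "yaw": 0, "grip": 0.6}

```text
clock: 4.95
position: [0.54, 0.0028, 0.3123]
ee_rot: [-0.0, 0.986, -0.167, -0.0]
contact_force: [0.7, 0.2, -0.0]
width: 0.0511
gripper_force: 0.0
```

Call:
step_arm:
  increments:
    - {"dp": [0, 0, -0.15], "yaw": 0, "grip": 0.6}
    - {"dp": [0, 0, -0.15], "yaw": 0, "grip": 0.6}
    - {"dp": [0, 0, -0.12], "yaw": 0, "grip": 0.6}
    - {"dp": [0, 0, -0.1], "yaw": 0, "grip": 0.6}
    - {"dp": [0, 0, 0], "yaw": 0, "grip": 0.6}

```text
clock: 5.58
position: [0.5388, 0.0013, 0.2068]
ee_rot: [-0.0, 0.986, -0.167, -0.002]
contact_force: [0.4, -0.0, 0.6]
width: 0.0515
gripper_force: 0.0
```

Call:
step_arm:
  increments:
    - {"dp": [0, 0, -0.03], "yaw": 0, "grip": 0.4}
    - {"dp": [0, 0, 0], "yaw": 0, "grip": 0}
    - {"dp": [0, 0, 0], "yaw": 0, "grip": 0}
    - {"dp": [0, 0, 0], "yaw": 0, "grip": 0}
    - {"dp": [0, 0, 0], "yaw": 0, "grip": 0}
  squeeze: 40

```text
clock: 6.2
position: [0.5408, -0.0002, 0.2029]
ee_rot: [-0.0, 0.986, -0.168, 0.001]
contact_force: [0.2, 0.9, 2.0]
width: 0.0125
gripper_force: 43.6
```

Call:
step_arm:
  increments:
    - {"dp": [0, 0, -0.01], "yaw": 0, "grip": 0}
    - {"dp": [0, 0, -0.01], "yaw": 0, "grip": 0}
    - {"dp": [0, 0, -0.01], "yaw": 0, "grip": 0}
    - {"dp": [0, 0, 0], "yaw": 0, "grip": 0}
  squeeze: 70

```text
clock: 6.7
position: [0.5409, -0.0003, 0.1972]
ee_rot: [0.0, 0.986, -0.168, 0.001]
contact_force: [-1.1, -0.2, 8.1]
width: 0.0126
gripper_force: 72.8
```

Call:
step_arm:
  increments:
    - {"dp": [0, 0, -0.01], "yaw": 0, "grip": 0}
    - {"dp": [0, 0, -0.01], "yaw": 0, "grip": 0}
    - {"dp": [0, 0, 0], "yaw": 0, "grip": 0}
    - {"dp": [0, 0, 0], "yaw": 0, "grip": 0}

```text
clock: 7.2
position: [0.541, -0.0003, 0.1939]
ee_rot: [0.0, 0.986, -0.168, 0.001]
contact_force: [-2.5, -0.5, 10.0]
width: 0.0124
gripper_force: 73.2
```

Call:
step_arm:
  increments:
    - {"dp": [0, 0, -0.01], "yaw": 0, "grip": 0}
    - {"dp": [0, 0, 0], "yaw": 0, "grip": 0}
    - {"dp": [0, 0, 0], "yaw": 0, "grip": 0}

```text
clock: 7.58
position: [0.541, -0.0003, 0.1938]
ee_rot: [0.0, 0.986, -0.168, 0.002]
contact_force: [-3.7, 0.8, 19.5]
width: 0.0125
gripper_force: 74.5
```

Call:
step_arm:
  increments:
    - {"dp": [0, 0, 0.004], "yaw": 0, "grip": 0}
    - {"dp": [0, 0, 0], "yaw": 0.4, "grip": 0}
    - {"dp": [0, 0, 0], "yaw": 0.5, "grip": 0}
    - {"dp": [0, 0, 0], "yaw": 0.5, "grip": 0}

```text
clock: 8.07
position: [0.5412, -0.0003, 0.1938]
ee_rot: [0.0, 0.998, -0.063, 0.002]
contact_force: [-3.1, 0.4, 15.7]
width: 0.0121
gripper_force: 73.9
```

Turning freely, with low side force.

Call:
step_arm:
  increments:
    - {"dp": [0, 0, 0], "yaw": 0.7, "grip": 0}
    - {"dp": [0, 0, 0], "yaw": 0.7, "grip": 0}
    - {"dp": [0, 0, 0], "yaw": 0.7, "grip": 0}
    - {"dp": [0, 0, 0], "yaw": 0.7, "grip": 0}
    - {"dp": [0, 0, 0], "yaw": 0.7, "grip": 0}

```text
clock: 8.7
position: [0.5417, -0.0002, 0.1938]
ee_rot: [0.001, 0.98, 0.199, 0.002]
contact_force: [-2.1, 2.1, 14.4]
width: 0.0125
gripper_force: 73.8
```

Call:
step_arm:
  increments:
    - {"dp": [0, 0, 0], "yaw": 0.7, "grip": 0}
    - {"dp": [0, 0, 0], "yaw": 0.7, "grip": 0}
    - {"dp": [0, 0, 0], "yaw": 0.7, "grip": 0}
    - {"dp": [0, 0, 0], "yaw": 0.7, "grip": 0}
    - {"dp": [0, 0, 0], "yaw": 0, "grip": 0}

```text
clock: 9.32
position: [0.5422, 0.0002, 0.1938]
ee_rot: [0.001, 0.918, 0.398, 0.003]
contact_force: [-0.5, 1.8, 14.9]
width: 0.0121
gripper_force: 73.7
```

Call:
step_arm:
  increments:
    - {"dp": [0, 0, 0], "yaw": 0.6, "grip": 0}
    - {"dp": [0, 0, 0], "yaw": 0.4, "grip": 0}
    - {"dp": [0, 0, 0.04], "yaw": 0, "grip": 0}
    - {"dp": [0, 0, 0.08], "yaw": 0, "grip": 0}
    - {"dp": [0, 0, 0.1], "yaw": 0, "grip": 0}

```text
clock: 9.95
position: [0.5404, -0.0005, 0.2349]
ee_rot: [-0.0, 0.885, 0.465, -0.001]
contact_force: [1.2, 0.1, -2.4]
width: 0.0124
gripper_force: 71.5
```

Call:
step_arm:
  increments:
    - {"dp": [0, 0, 0.15], "yaw": 0, "grip": 0}
    - {"dp": [0, 0, 0.15], "yaw": 0, "grip": 0}
    - {"dp": [0, 0, 0], "yaw": 0, "grip": 0}

```text
clock: 10.32
position: [0.5412, -0.0006, 0.297]
ee_rot: [0.001, 0.885, 0.465, 0.001]
contact_force: [0.7, 0.7, -1.8]
width: 0.0125
gripper_force: 71.7
```

Run:
```python
from h import *
s=cams.get_image('side');t=cams.get_image('top');cv2.imwrite('pics/s2.png',s)
a=cv2.resize(s[130:330,180:380],(400,400),interpolation=cv2.INTER_CUBIC);b=cv2.resize(t[120:280,220:380],(400,400))
cv2.imwrite('pics/c4.png',np.clip(np.hstack([a,b])*1.5,0,255).astype(np.uint8))
S=manip.get_state();print(S['clock'],S['position'],S['contact_force'],S['width'])
```

```text
10.425 [ 5.39731551e-01 -3.01709372e-04  2.94206247e-01] [ 0.2523125  -0.28693591 -0.79242647] 0.01227297912582106
```

View pics/c4.png

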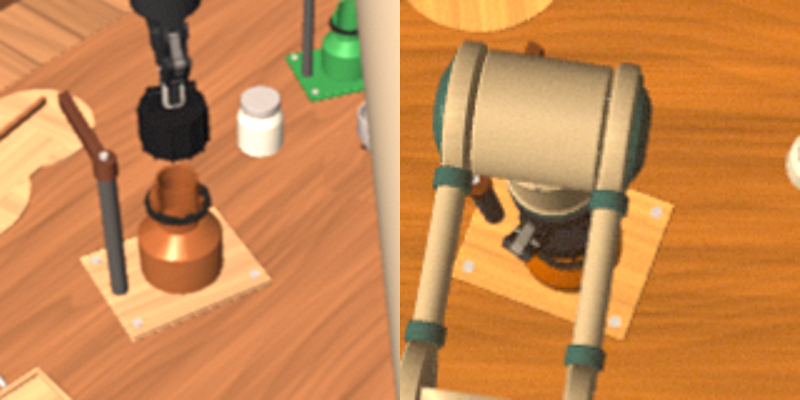

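The cap is off in the gripper, and the jug's mouth and collar are bare. I'll carry it to the tray at (0.4815, 0.3165).

Call:
step_arm:
  increments:
    - {"dp": [-0.2, 0, 0.2], "yaw": 0, "grip": 0}
    - {"dp": [-0.09, 0.2, 0.1], "yaw": 0, "grip": 0}
    - {"dp": [0, 0.23, 0], "yaw": 0, "grip": 0}
    - {"dp": [0, 0.23, 0], "yaw": 0, "grip": 0}
    - {"dp": [0, 0.23, 0], "yaw": 0, "grip": 0}

```text
clock: 11.05
position: [0.4815, 0.1788, 0.3532]
ee_rot: [-0.0, 0.885, 0.465, -0.002]
contact_force: [1.1, 0.1, -1.0]
width: 0.0124
gripper_force: 71.7
```

Call:
step_arm:
  increments:
    - {"dp": [0, 0.23, 0], "yaw": 0, "grip": 0}
    - {"dp": [0, 0.23, 0], "yaw": 0, "grip": 0}
    - {"dp": [0, 0.23, -0.2], "yaw": 0, "grip": 0}
    - {"dp": [0, 0, -0.25], "yaw": 0, "grip": 0}
    - {"dp": [0, 0, -0.25], "yaw": 0, "grip": 0}

```text
clock: 11.68
position: [0.4811, 0.3159, 0.2116]
ee_rot: [0.0, 0.885, 0.466, -0.002]
contact_force: [0.9, 0.3, -1.4]
width: 0.0122
gripper_force: 71.6
```

Call:
step_arm:
  increments:
    - {"dp": [0, 0, -0.25], "yaw": 0, "grip": 0}
    - {"dp": [0, 0, -0.1], "yaw": 0, "grip": 0}
    - {"dp": [0, 0, 0], "yaw": 0, "grip": 0}

```text
clock: 12.05
position: [0.4801, 0.3145, 0.1416]
ee_rot: [0.0, 0.885, 0.465, -0.004]
contact_force: [-0.3, 0.4, -1.0]
width: 0.0121
gripper_force: 71.6
```

Call:
step_arm:
  increments:
    - {"dp": [0, 0, -0.12], "yaw": 0, "grip": 0}
    - {"dp": [0, 0, -0.08], "yaw": 0, "grip": 0}
    - {"dp": [0, 0, -0.025], "yaw": 0, "grip": 0}
    - {"dp": [0, 0, -0.015], "yaw": 0, "grip": 0}
    - {"dp": [0, 0, 0], "yaw": 0, "grip": 0}

```text
clock: 12.68
position: [0.4828, 0.3159, 0.0976]
ee_rot: [0.0, 0.885, 0.465, 0.0]
contact_force: [0.3, 0.5, -1.2]
width: 0.0124
gripper_force: 71.6
```

Call:
step_arm:
  increments:
    - {"dp": [0, 0, -0.015], "yaw": 0, "grip": 0}
    - {"dp": [0, 0, -0.01], "yaw": 0, "grip": 0}
    - {"dp": [0, 0, -0.005], "yaw": 0, "grip": 0}
    - {"dp": [0, 0, 0], "yaw": 0, "grip": 0}

```text
clock: 13.18
position: [0.4824, 0.3158, 0.0911]
ee_rot: [0.0, 0.885, 0.465, -0.0]
contact_force: [0.4, -0.1, -0.1]
width: 0.0123
gripper_force: 71.6
```

Call:
step_arm:
  increments:
    - {"dp": [0, 0, -0.008], "yaw": 0, "grip": 0}
    - {"dp": [0, 0, -0.005], "yaw": 0, "grip": 0}
    - {"dp": [0, 0, 0], "yaw": 0, "grip": 0}

```text
clock: 13.55
position: [0.4825, 0.3158, 0.0887]
ee_rot: [0.0, 0.885, 0.465, 0.0]
contact_force: [-0.4, -0.1, 0.5]
width: 0.0123
gripper_force: 71.9
```

Call:
step_arm:
  increments:
    - {"dp": [0, 0, -0.006], "yaw": 0, "grip": 0}
    - {"dp": [0, 0, 0], "yaw": 0, "grip": 0}

```text
clock: 13.8
position: [0.4825, 0.3159, 0.0883]
ee_rot: [0.0, 0.885, 0.465, 0.0]
contact_force: [-2.0, -0.0, 6.5]
width: 0.0124
gripper_force: 72.8
```

Call:
step_arm:
  increments:
    - {"dp": [0, 0, 0.005], "yaw": 0, "grip": 0}
    - {"dp": [0, 0, 0], "yaw": 0, "grip": 0.4}
    - {"dp": [0, 0, 0], "yaw": 0, "grip": 0.4}
    - {"dp": [0, 0, 0], "yaw": 0, "grip": 0.4}
    - {"dp": [0, 0, 0.05], "yaw": 0, "grip": 0.4}

```text
clock: 14.42
position: [0.4819, 0.3155, 0.0979]
ee_rot: [0.0, 0.885, 0.465, -0.001]
contact_force: [-0.3, -0.3, -0.1]
width: 0.0342
gripper_force: 0.0
```

Call:
step_arm:
  increments:
    - {"dp": [0, 0, 0.15], "yaw": 0, "grip": 0.4}
    - {"dp": [0, 0, 0.25], "yaw": 0, "grip": 0.4}
    - {"dp": [0, 0, 0.25], "yaw": 0, "grip": 0.4}
    - {"dp": [0, 0, 0.25], "yaw": 0, "grip": 0.4}
    - {"dp": [0, -0.1, 0.25], "yaw": 0, "grip": 1}

```text
clock: 15.05
position: [0.4822, 0.2963, 0.3307]
ee_rot: [-0.0, 0.885, 0.466, 0.001]
contact_force: [0.5, 0.2, -0.9]
width: 0.051
gripper_force: 0.0
```

Call:
step_arm:
  increments:
    - {"dp": [0, -0.25, 0.1], "yaw": 0, "grip": 1}
    - {"dp": [0, -0.25, 0], "yaw": 0, "grip": 1}
    - {"dp": [0, -0.25, 0], "yaw": 0, "grip": 1}
    - {"dp": [0, -0.25, 0], "yaw": 0, "grip": 1}
    - {"dp": [0, -0.25, 0], "yaw": 0, "grip": 1}

```text
clock: 15.68
position: [0.4821, 0.0443, 0.3492]
ee_rot: [0.0, 0.885, 0.465, 0.001]
contact_force: [0.5, 0.6, -0.3]
width: 0.0853
gripper_force: 0.0
```

Call:
step_arm:
  increments:
    - {"dp": [0, -0.25, 0], "yaw": 0, "grip": 1}
    - {"dp": [0, -0.25, 0], "yaw": 0, "grip": 1}
    - {"dp": [0, -0.25, 0], "yaw": 0, "grip": 1}
    - {"dp": [0, -0.25, 0], "yaw": 0, "grip": 1}
    - {"dp": [0, 0, 0], "yaw": 0, "grip": 1}

```text
clock: 16.3
position: [0.4823, -0.1574, 0.3486]
ee_rot: [0.001, 0.886, 0.463, -0.0]
contact_force: [0.2, 0.3, -0.3]
width: 0.0857
gripper_force: 0.0
```

Run:
```python
from h import *
s=cams.get_image('side');t=cams.get_image('top');cv2.imwrite('pics/s3.png',s);cv2.imwrite('pics/t3.png',t)
a=cv2.resize(s[220:420,120:320],(400,400),interpolation=cv2.INTER_CUBIC);b=cv2.resize(t[150:310,110:270],(400,400))
cv2.imwrite('pics/c5.png',np.clip(np.hstack([a,b])*1.5,0,255).astype(np.uint8))
S=manip.get_state();print(S['clock'],S['position'],S['contact_force'],S['width'])
```

```text
16.4 [ 0.48222399 -0.1542936   0.34868274] [-0.17014413  0.37269824  1.40437014] 0.08538495049683757
```

View pics/c5.png

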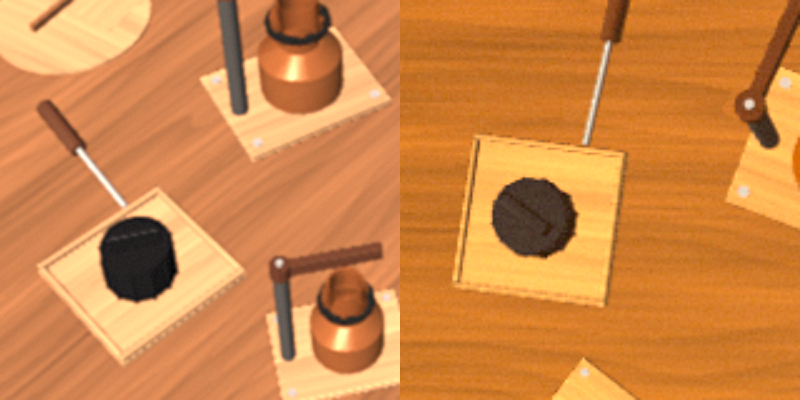

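The cap stands upright, grip up, in the middle of the tray and is let go. Next is the funnel.

Call:
step_arm:
  increments:
    - {"dp": [-0.03, -0.25, 0], "yaw": 0, "grip": 1}
    - {"dp": [-0.03, -0.25, -0.1], "yaw": 0, "grip": 1}
    - {"dp": [-0.026, -0.226, -0.2], "yaw": 0, "grip": 1}
    - {"dp": [0, 0, -0.25], "yaw": 0, "grip": 1}
    - {"dp": [0, 0, -0.25], "yaw": 0, "grip": 1}

```text
clock: 17.02
position: [0.4657, -0.2985, 0.1875]
ee_rot: [0.0, 0.885, 0.465, 0.001]
contact_force: [0.2, 0.0, 0.4]
width: 0.0852
gripper_force: 0.0
```

Call:
step_arm:
  increments:
    - {"dp": [0, 0, -0.2], "yaw": 0, "grip": 1}
    - {"dp": [0, 0, -0.15], "yaw": 0, "grip": 1}
    - {"dp": [0, 0, 0], "yaw": 0, "grip": 1}

```text
clock: 17.4
position: [0.4644, -0.2968, 0.1167]
ee_rot: [-0.003, 0.885, 0.466, -0.001]
contact_force: [0.0, 0.2, 0.5]
width: 0.0855
gripper_force: 0.0
```

Call:
step_arm:
  increments:
    - {"dp": [0, -0.01, -0.09], "yaw": 0, "grip": 1}
    - {"dp": [0, 0, 0], "yaw": 0, "grip": 0.7}
    - {"dp": [0, 0, 0], "yaw": 0, "grip": 0.4}
    - {"dp": [0, 0, 0], "yaw": 0, "grip": 0.4}
    - {"dp": [0, 0, 0], "yaw": 0, "grip": 0.4}
  squeeze: 40

```text
clock: 18.02
position: [0.4664, -0.3017, 0.102]
ee_rot: [0.001, 0.885, 0.465, 0.001]
contact_force: [1.0, 1.7, 6.2]
width: 0.059
gripper_force: 43.6
```

Call:
step_arm:
  increments:
    - {"dp": [0, 0, 0.06], "yaw": 0, "grip": 0.4}
    - {"dp": [0, 0, 0.2], "yaw": 0, "grip": 0.4}
    - {"dp": [0, 0, 0.25], "yaw": 0, "grip": 0.4}
    - {"dp": [0, 0, 0.25], "yaw": 0, "grip": 0.4}
    - {"dp": [0, 0, 0.25], "yaw": 0, "grip": 0.4}

```text
clock: 18.65
position: [0.4645, -0.3012, 0.3044]
ee_rot: [-0.0, 0.885, 0.465, -0.0]
contact_force: [0.8, -0.8, -1.0]
width: 0.0589
gripper_force: 43.5
```

Call:
step_arm:
  increments:
    - {"dp": [0.06, 0.2, 0.12], "yaw": 0, "grip": 0.4}
    - {"dp": [0.06, 0.25, 0], "yaw": 0, "grip": 0.4}
    - {"dp": [0.06, 0.25, 0], "yaw": 0, "grip": 0.4}
    - {"dp": [0.06, 0.25, 0], "yaw": 0, "grip": 0.4}
    - {"dp": [0.06, 0.25, 0], "yaw": 0, "grip": 0.4}

```text
clock: 19.27
position: [0.5248, -0.06, 0.3268]
ee_rot: [0.0, 0.885, 0.465, -0.0]
contact_force: [0.2, 0.3, -1.7]
width: 0.0587
gripper_force: 43.5
```

Call:
step_arm:
  increments:
    - {"dp": [0.06, 0.24, 0], "yaw": 0, "grip": 0.4}
    - {"dp": [0, 0, 0], "yaw": 0, "grip": 0.4}

```text
clock: 19.52
position: [0.5371, -0.0104, 0.3266]
ee_rot: [-0.001, 0.884, 0.467, 0.0]
contact_force: [-0.8, -0.7, -1.3]
width: 0.0588
gripper_force: 43.5
```

Run:
```python
from h import *
s=cams.get_image('side');cv2.imwrite('pics/s4.png',s)
a=cv2.resize(s[130:290,190:350],(600,600),interpolation=cv2.INTER_CUBIC)
cv2.imwrite('pics/c6.png',np.clip(a*1.5,0,255).astype(np.uint8))
S=manip.get_state();print(S['clock'],S['position'],S['contact_force'],S['width'])
P=S['position']
print('expected funnel bottom px',proj('side',P-[0,0,.0975]),'mouth',proj('side',[.541,0,.157]), proj('side',[.541,0,.10]))
```

```text
19.575 [ 0.53686738 -0.01225357  0.32652152] [-0.41062018 -0.95320438 -1.044245  ] 0.05880180109196245
expected funnel bottom px [271.24960378 192.80307535] mouth [267.79548043 218.47167741] [269.00533267 236.17064037]
```

View pics/c6.png

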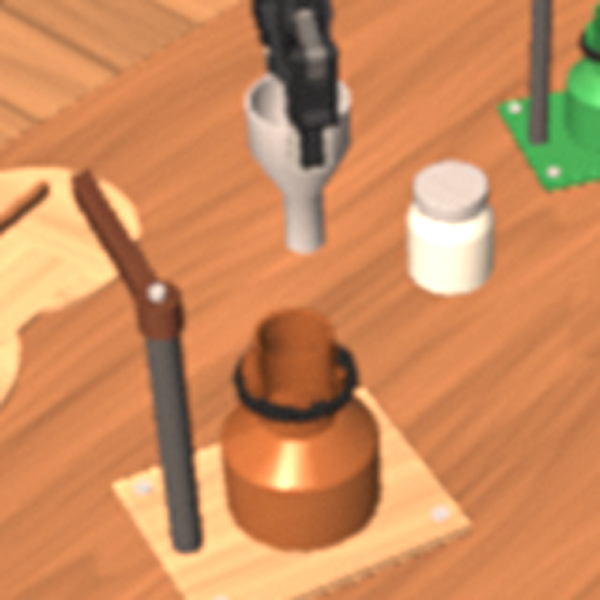

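Clear view: the funnel hangs upright, spout end at crop (305,248), and the open mouth is centred at crop (297,330). I'll align the last 12 mm and lower it.

Call:
step_arm:
  increments:
    - {"dp": [0.015, 0.057, 0], "yaw": 0, "grip": 0.4}
    - {"dp": [0, 0, -0.15], "yaw": 0, "grip": 0.4}
    - {"dp": [0, 0, -0.2], "yaw": 0, "grip": 0.4}
    - {"dp": [0, 0, -0.15], "yaw": 0, "grip": 0.4}
    - {"dp": [0, 0, 0], "yaw": 0, "grip": 0.4}

```text
clock: 20.2
position: [0.5385, -0.0026, 0.2242]
ee_rot: [-0.002, 0.886, 0.464, -0.002]
contact_force: [0.3, -0.0, -0.2]
width: 0.0588
gripper_force: 43.6
```

Call:
step_arm:
  increments:
    - {"dp": [0.005, 0.005, -0.05], "yaw": 0, "grip": 0.4}
    - {"dp": [0, 0, -0.05], "yaw": 0, "grip": 0.4}
    - {"dp": [0, 0, -0.02], "yaw": 0, "grip": 0.4}
    - {"dp": [0, 0, 0], "yaw": 0, "grip": 0.4}

```text
clock: 20.7
position: [0.5412, -0.001, 0.2023]
ee_rot: [0.0, 0.885, 0.465, -0.0]
contact_force: [-0.1, -0.5, -0.9]
width: 0.0589
gripper_force: 43.6
```

Call:
step_arm:
  increments:
    - {"dp": [0, 0, -0.02], "yaw": 0, "grip": 0.4}
    - {"dp": [0, 0, -0.01], "yaw": 0, "grip": 0.4}
    - {"dp": [0, 0, 0], "yaw": 0, "grip": 0.4}
    - {"dp": [0, 0, 0], "yaw": 0, "grip": 0.4}

```text
clock: 21.2
position: [0.5415, 0.0006, 0.1976]
ee_rot: [-0.001, 0.885, 0.465, 0.001]
contact_force: [-2.0, 5.5, 4.8]
width: 0.0589
gripper_force: 44.4
```

Call:
step_arm:
  increments:
    - {"dp": [-0.003, 0.01, 0], "yaw": 0, "grip": 0.4}
    - {"dp": [0, 0, -0.01], "yaw": 0, "grip": 0.4}
    - {"dp": [0, 0, 0], "yaw": 0, "grip": 0.4}
    - {"dp": [0, 0, 0], "yaw": 0, "grip": 0.4}

```text
clock: 21.7
position: [0.5413, 0.0015, 0.1962]
ee_rot: [0.0, 0.885, 0.465, 0.001]
contact_force: [-2.7, 3.0, 11.1]
width: 0.0587
gripper_force: 44.8
```

Call:
step_arm:
  increments:
    - {"dp": [0, 0.004, 0.003], "yaw": 0, "grip": 0.8}
    - {"dp": [0, 0, 0], "yaw": 0, "grip": 1}
    - {"dp": [0, 0, 0], "yaw": 0, "grip": 1}
    - {"dp": [0, 0, 0], "yaw": 0, "grip": 1}
    - {"dp": [0, 0, 0.05], "yaw": 0, "grip": 1}

```text
clock: 22.32
position: [0.54, 0.0018, 0.2044]
ee_rot: [-0.001, 0.885, 0.465, -0.001]
contact_force: [-0.5, 0.2, 0.6]
width: 0.0855
gripper_force: 0.0
```

Call:
step_arm:
  increments:
    - {"dp": [0, 0, 0.15], "yaw": 0, "grip": 1}
    - {"dp": [0, 0, 0.25], "yaw": 0, "grip": 1}
    - {"dp": [0, 0, 0.25], "yaw": 0, "grip": 1}
    - {"dp": [-0.1, -0.2, 0], "yaw": 0, "grip": 1}
    - {"dp": [-0.1, -0.25, 0], "yaw": 0, "grip": 1}

```text
clock: 22.95
position: [0.5007, -0.0886, 0.3366]
ee_rot: [0.001, 0.885, 0.466, 0.001]
contact_force: [0.6, -0.6, 0.0]
width: 0.0855
gripper_force: 0.0
```

Call:
step_arm:
  increments:
    - {"dp": [-0.1, -0.25, 0], "yaw": 0, "grip": 1}
    - {"dp": [-0.1, -0.25, 0], "yaw": 0, "grip": 1}
    - {"dp": [-0.1, -0.25, 0], "yaw": 0, "grip": 1}
    - {"dp": [0, 0, 0], "yaw": 0, "grip": 1}
    - {"dp": [0, 0, 0], "yaw": 0, "grip": 1}

```text
clock: 23.58
position: [0.4407, -0.238, 0.3353]
ee_rot: [-0.0, 0.885, 0.465, 0.0]
contact_force: [-0.1, 0.4, 0.9]
width: 0.0856
gripper_force: 0.0
```

Run:
```python
from h import *
s=cams.get_image('side');t=cams.get_image('top')
a=cv2.resize(s[150:290,200:340],(400,400),interpolation=cv2.INTER_CUBIC);b=cv2.resize(t[150:270,220:340],(400,400),interpolation=cv2.INTER_CUBIC)
cv2.imwrite('pics/c7.png',np.clip(np.hstack([a,b])*1.5,0,255).astype(np.uint8))
S=manip.get_state();print(S['clock'],S['position'],S['contact_force'])
print('rim expected side',(proj('side',[.5405,0,.2025])-[200,150])*400/140,'top',(proj('top',[.5405,0,.2025])-[220,150])*400/120+[400,0])
```

```text
23.675 [ 0.44105791 -0.23717663  0.33524469] [-0.19868354  0.82957725 -0.62028758]
rim expected side [191.25723511 153.50662368] top [620.85119423 188.37726078]
```

View pics/c7.png

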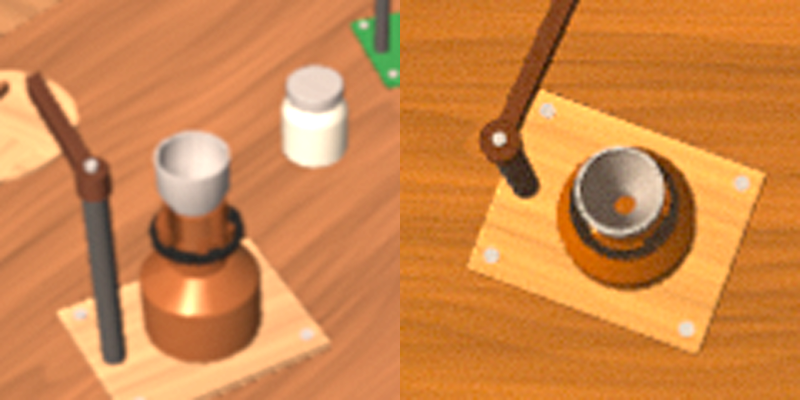

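The funnel sits upright and fully home: its rim is at crop (192,158) side and (621,191) top, against (191,154) and (621,188) expected. The guard is aside.

```bash
python3 -c "
from rig import ticket
print(ticket.sign_off())"
```

```text
the job is handed in; nothing more can be done
None
```

The job is handed in, though sign-off returned no verdict: the last pictures show the guard aside, the cap upright and let go in the tray, and the funnel fully home in the jug's mouth, with the jar and screwdriver never touched.

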